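# Zero the desk scale for its tub and weigh the card pack

## Task

Weigh the banded pack of cards on the desk scale, without counting the tub. First take the stapler off the scale's pan and stand it on the desk clear of the scale, and set the empty grey tub centrally on the pan; then turn the dial's bezel (it has a post to push) until the zero wedge lines up with the needle, and let go. Finally lay the card pack flat in the tub, leaving the bezel where you set it, and do not disturb the other things on the desk.

Things in the scene. Friction and masses are not known exactly. Their poses are not given: they have to be found in the camera images.
- scale: Grey desk scale, fixed to the desk, 180 x 385 x 48 mm. Origin on the desk under its middle; its x axis points to its far side, its y axis to its left, z up. The weighing pan lies on its left half (95 mm along +y from the origin), the dial, which faces up, on its right half (95 mm along -y).
- pan_top (a point): Centre of the top face of the scale's pan, a flat steel plate 160 (scale x) x 180 (scale y) x 6 mm. Unloaded, the face is 75 mm above the desk; it sinks straight down against a spring, 4 mm per 100 g, at most 18 mm, and does not tilt.
- zero_mark (a point): Inner end of the zero wedge: the one black triangle on the white face of the dial, pointing inward. The face, with its ticks, is one with the black ribbed bezel (radius 75 mm, top 67 mm above the desk) and turns with it about the dial's centre. This point is 55 mm from the dial's centre.
- needle_tip (a point): Tip of the dial's black needle, 55 mm from the dial's centre, the same as the zero wedge's inner end. The needle lies below the bezel's rim, behind the closed front, and cannot be touched; with nothing on the pan it points along the scale's +x, and it turns clockwise (seen from above) 60 degrees per 100 g on the pan. The dial reads zero where needle_tip and zero_mark are together.
- post_top (a point): Centre of the top of the bezel's finger post: an upright steel pin 15 mm in diameter that stands on the bezel 64 mm from the dial's centre; its top is 94 mm above the desk and it stands 27 mm proud of the bezel. The bezel turns freely both ways with slight friction (about 2 N at the post) and stays where it is left. Seen from above the post is 219 degrees counter-clockwise of the zero wedge.
- bezel (a joint): Angle of the bezel in rad, growing clockwise seen from above; at 0 the zero wedge points along the scale's +x. It starts between -0.2 and 0.6, short of where the needle stands with the tub on the pan.
- needle (a joint): Angle of the needle in rad, growing clockwise seen from above; 0 along the scale's +x. Taring is right when joint bezel equals it with only the empty tub on the pan.
- stapler_center (a point): Centre (half-way up) of a red and black desk stapler, 34 x 139 x 52 mm, 240 g, lying on the pan at the start, upright. Its long side is along its y axis; its upper arm is 26 mm wide (grasp there, across its x axis, from above). Its underside is 26 mm below this point.
- tub_center (a point): Centre (half-way up) of an empty open ribbed grey plastic tub, 154 (its x) x 173 (its y) x 70 mm with rounded corners, 95 to 150 g, standing on the desk to the left of the scale. Its rim is 34 mm above this point, the walls are upright and up to 11 mm thick, the middle of the wall on its -x side lies at x = -70 mm, and the inner floor is 8 mm above its underside. Grasp a wall from above with one finger inside.
- cards_center (a point): Centre of a banded pack of cards, 57 (its x) x 91 (its y) x 25 mm, 108 g, lying flat on the desk to the right of the scale. Grasp across the 57 mm.
- glue_stick: Bystander: upright glue stick, 28 mm in diameter, 91 mm tall, origin under its middle. Leave alone.
- tape_roll: Bystander: roll of brown tape lying flat, 92 mm across, 48 mm high, origin under its middle. Leave alone.
- ink_bottle: Bystander: upright small ink bottle, 33 mm in diameter, 82 mm tall, origin under its middle. Leave alone.
- white_pad: Bystander: note pad with a yellow top, 77 x 77 x 22 mm, origin under its middle. Leave alone.
Things that resemble listed ones, but are neither listed nor needed, are in the scene too. What is meant by the part that bears cards_center is not orange, and is the larger of those in its own colour.

How it is judged:
On the way, in this order (a step that is already met when the one before it is completed fails the run):
1. the stapler stands upright on the desk, let go, clear of the scale (height (world z) of stapler_center below 0.04 m and angle between stapler_center's own z axis and vertical below 0.15 rad and contact force between stapler and scale below 0.05 N and contact force between stapler and the fingers below 0.05 N and linear speed of stapler below 0.03 m/s), for 0.2 s.
2. the empty tub stands on the middle of the pan, let go (horizontal distance between tub_center and pan_top below 0.03 m and z of tub_center in the frame of pan_top below 0.042 m and angle between tub_center's own z axis and vertical below 0.1 rad and contact force between tub and the fingers below 0.05 N and linear speed of tub below 0.03 m/s and distance between cards_center and tub_center above 0.12 m), for 0.2 s.
3. with only the empty tub on the pan, the zero wedge has been brought to the needle's tip (within 6 mm) and the bezel let go (horizontal distance between zero_mark and needle_tip below 0.006 m and contact force between bezel and anything else below 0.05 N and contact force between pan and the arm below 0.05 N and contact force between each of pan, tub and the fingers below 0.05 N and linear speed of tub below 0.02 m/s and horizontal distance between tub_center and pan_top below 0.03 m and distance between cards_center and tub_center above 0.12 m), for 0.3 s.
At the end, for the whole second after the job is handed in: The cards lie flat in the tub (within 50 mm of its centre); the tub stands level within 30 mm of the pan's centre; the dial shows the cards' own 108 g (needle tip 50 to 67 mm from the zero wedge's inner end); the stapler stands upright on the desk, not touching the scale; all at rest (z of cards_center in the frame of tub_center below 0 m and horizontal distance between cards_center and tub_center below 0.05 m and angle between each of cards_center, stapler_center's own z axis and vertical below 0.15 rad and horizontal distance between tub_center and pan_top below 0.03 m and z of tub_center in the frame of pan_top below 0.042 m and angle between tub_center's own z axis and vertical below 0.1 rad and horizontal distance between zero_mark and needle_tip between 0.05 and 0.067 m and height (world z) of stapler_center below 0.04 m and contact force between stapler and scale below 0.05 N and linear speed of each of cards, tub, stapler below 0.03 m/s).
It fails at once if a bystander is moved by more than 30 mm (distance of any of glue_stick, tape_roll, ink_bottle, white_pad from where it was at the start of the episode above 0.03 m).
It also fails if it takes over 72 s, if anything falls off the work surface, if the arm or the gripper's body presses on something with over 40 N, if the wrist force passes 120 N, or if a joint passes its speed limit or range.

## Robot

A 6-joint arm with a two-finger parallel gripper is mounted at the origin on a cart in front of the work surface, level with it; the furniture and walls round the work are solid. World frame = base frame: x ahead of the robot, y to its left, z up, the work surface at z = 0. Lengths are in m, angles in rad, forces in N, time in s.
With the tool pointing down it reaches from about 0.275 to 0.825 m from the base axis. Payload 5.2 kg.
Tool frame: the origin (TCP) lies on the mounting face of the last link; the fingertips stand 186 mm ahead of it and the grasp point (between the pads) lies 167 mm ahead of it; z points along the fingers, y is the direction in which the jaws open and shut (so a half turn about z gives the same grasp; the last joint's range is limited). The gripper opens to 93 mm and grips with 3 to 60 N. Pads are 15 mm wide; open, the fingers measure 128 mm over their backs; the gripper's body (75 mm by 188 mm) begins 65 mm behind the grasp point.
Start: joints at [0.947, 0.259, 1.535, -0, 1.348, -0.203], TCP at [0.225, 0.502, 0.405] pointing down, gripper open.
Joint ranges: [-3.14, 3.14], [-0.91, 2.08], [0.19, 2.58], [-1.22, 4.36], [0.22, 2.71], [-3.12, 3.12]. Speed limits (rad/s): [2.57, 2.57, 3.14, 3.14, 3.14, 3.14].

## Interface

Orientations are given as a unit quaternion [w, x, y, z].
In Python, from plant import telemetry, optics, hand_in, models gives the robot as it stands.
- The arm moves only by the tool step_arm, never from a script. Its argument "moves" is a list of rows, each an object with "dp": the shift along the tool's x, y, z in m, a list of three; "roll": the turn about the tool's z in degrees. In form: [{"dp": [tx, ty, tz], "roll": roll}, ...]. A call has 1 to 10 rows; each row is the pose to reach, as a shift and turn from the pose commanded when the call began, along the tool's axes at that moment; what a row does not reach only later rows make up. A row lasts 1/12 s, in which the tool goes at most 41.7 mm and 7.16 degrees, less where a joint would pass 70% of its speed; a pose out of reach is approached as far as the arm can. A call with a gripper value outside its range is refused whole. "grip" is the finger opening in m, from 0 to 0.093, set as the call begins (left out, the last holds). The fingers move at their own pace and stop on an object; "newtons" is the grip in N (left out, the last holds). Time passes only in rows, so rows that repeat a pose let the fingers close. It gives the time, the measured TCP pose, the force and the opening at its end, in the units of the state.
- telemetry.get_state(): the state, without advancing time (a new reading comes with each control period).
- optics.get_image(name): name is "scene" or "top"; returns (picture, depth): 420x560x3 uint8, blue, green, red; 420x560 float32, m along the optical axis (not along the pixel's ray), 0 where there is no reading.
- optics.camera_params(name): a dict with "vfov" (degrees; the focal length in pixels is half the picture's height over the tangent of half this angle, whatever the lens; pixels are square), "cx", "cy" (the principal point, pixels), "R" (3x3) and "t" (3): a world point X has camera coordinates R X + t. Camera axes: x right, y down, z forward; pixel columns grow to the right and rows downward; lengths in m; the calibration is good to about 2 mm. A picture is of the moment at which its call begins. camera_params takes no time and is no camera call.
- hand_in(): hands the job in, once; it reports no verdict.
Trained networks look in the newest picture that a camera, given by its name, has taken for a name from the list of things; names that differ only in an ending like _2 or _b are one class to them, and where a whole thing is asked for, a point or a joint stands for the part that bears it (a point fixed in the world has none). Each returns a list of dicts, best first, with "conf" (0 to 1); they miss things now and then, are a little off and sometimes report something else, mostly with a low value. They report only what shows in the picture. A call takes as long as a camera call. They do not tell look-alikes from the thing itself.
- models.find_in(label, camera): "xy" ([column, row] in pixels, amid what is visible of it).
- models.regions_of(label, camera): "region" (420x560 bool, what is visible of it) and "xy" ([column, row] in pixels, amid what is visible of it).
The state is a dict: "time": time; "joint_pos": joint angles; "joint_velocities": joint speeds; "joint_efforts": joint torques, N m; "tool_pos": TCP position; "orientation": TCP orientation; "wrist_force": force on the tool from outside, world axes, zero at the start; "moment": the same for the moment, N m; "gripper_width": finger opening in m.
Only numpy, scipy, OpenCV 4.12 (cv2) and the standard library are available. Lean on these libraries where they do the work, as an engineer would, in place of code of your own. Each camera call takes 0.05 s, during which the arm holds its last target. There are 200 camera calls.

## Working session

There is one attempt and no reset: what is moved stays moved. The work goes in short steps, Python scripts to look and compute and a tool call to move; the robot and the scene stay as the last step left them, time stands still between calls to the robot, and variables do not carry over. Pictures are saved under pics/ and viewed, about 8 in all and at most 12, crops included, and the job is handed in when it is done.

Besides the shell and the picture viewer there is one more tool, called after ">>>" in YAML: its name, and indented under it one key for each argument. step_arm: Moves the arm, as the interface text tells. Its arguments: {"type":"object","properties":{"moves":{"type":"array","items":{"type":"object","properties":{"dp":{"type":"array","items":{"type":"number"}},"roll":{"type":"number"}}}},"grip":{"type":"number"},"newtons":{"type":"number"}},"required":["moves"]}

```bash
mkdir -p pics; ls
cat > h.py <<'E'
import numpy as np, cv2
from plant import telemetry, optics, models
def cam(n):
    p=optics.camera_params(n); f=210/np.tan(np.radians(p['vfov'])/2)
    return p,f
def world(n,uv,d):
    p,f=cam(n); uv=np.atleast_2d(uv).astype(float); d=np.atleast_1d(d)
    c=np.c_[(uv[:,0]-p['cx'])/f*d,(uv[:,1]-p['cy'])/f*d,d]
    return (c-np.array(p['t']))@np.array(p['R'])
def onz(n,uv,z):
    p,f=cam(n); R=np.array(p['R']);o=-R.T@np.array(p['t'])
    r=R.T@np.array([(uv[0]-p['cx'])/f,(uv[1]-p['cy'])/f,1]); return o+r*(z-o[2])/r[2]
def pix(n,X):
    p,f=cam(n); c=np.array(p['R'])@np.array(X)+np.array(p['t']); return c[:2]/c[2]*f+[p['cx'],p['cy']]
def cloud(n,D):
    v,u=np.mgrid[0:420,0:560]; return world(n,np.c_[u.ravel(),v.ravel()],D.ravel()).reshape(420,560,3)
E
python3 - <<'E'
from h import *
print(telemetry.get_state())
for n in ['top','scene']:
    I,D=optics.get_image(n); cv2.imwrite(f'pics/{n}0.png',I if n=='scene' else cv2.resize(I,(800,600))); np.savez(f'{n}0.npz',I=I,D=D)
    p=optics.camera_params(n); print(n,p)
    for l in ['scale','stapler_center','tub_center','cards_center','post_top','zero_mark','needle_tip','pan_top','glue_stick','tape_roll','ink_bottle','white_pad']:
        r=models.find_in(l,n)
        print(l,[(np.round(x['xy']).tolist(),round(x['conf'],2),np.round(world(n,x['xy'],D[int(x['xy'][1]),int(x['xy'][0])]),3).tolist()) for x in r[:4]])
E
```

```text
pics
{'time': 0.0, 'joint_pos': array([ 9.47200797e-01,  2.59336508e-01,  1.53608161e+00, -4.83458680e-06,
        1.34800616e+00, -2.02775998e-01]), 'joint_velocities': array([-0.00118826, -0.00093609,  0.00044123, -0.00093252, -0.0003685 ,
        0.00077239]), 'joint_efforts': array([-2.35767482e-03, -4.37313151e+01, -2.83998513e+01,  7.18660117e-02,
        4.14997106e-02, -1.69854725e-04]), 'tool_pos': array([0.22451742, 0.50184936, 0.40392149]), 'orientation': array([-3.65564980e-04,  2.08860034e-01,  9.77945115e-01, -8.39686216e-04]), 'wrist_force': array([-0.18950834, -0.09639606,  0.69962686]), 'moment': array([-0.02286017,  0.04421247, -0.00100785]), 'gripper_width': 0.09296405766392203}
top {'vfov': 51.95744839675859, 'cx': 275.7943600535178, 'cy': 214.290700969462, 'R': array([[-0.01776901, -0.99961279,  0.02141319],
       [-0.98610676,  0.01398318, -0.16552319],
       [ 0.16515967, -0.02405688, -0.9859734 ]]), 't': array([-0.06224278,  0.57775479,  1.37453807])}
scale [([254.0, 222.0], 0.65, [[0.55, -0.001, 0.053]]), ([138.0, 230.0], 0.43, [[0.537, 0.392, -0.001]])]
st
[... 1475 characters left out ...]
8, -0.287, 0.025]]), ([343.0, 328.0], 0.54, [[0.53, -0.477, 0.016]])]
post_top [([284.0, 224.0], 0.57, [[0.563, -0.083, 0.057]]), ([251.0, 197.0], 0.43, [[0.52, 0.076, 0.067]])]
zero_mark [([287.0, 225.0], 0.92, [[0.572, -0.092, 0.055]])]
needle_tip [([332.0, 201.0], 0.37, [[0.807, -0.041, -0.0]])]
pan_top [([254.0, 195.0], 0.88, [[0.534, 0.078, 0.067]]), ([360.0, 259.0], 0.17, [[0.707, -0.326, 0.049]])]
glue_stick [([268.0, 155.0], 0.51, [[0.693, 0.262, 0.05]])]
tape_roll [([333.0, 198.0], 0.7, [[0.805, -0.043, 0.019]])]
ink_bottle [([361.0, 258.0], 0.72, [[0.711, -0.323, 0.051]])]
white_pad [([259.0, 147.0], 0.62, [[0.702, 0.355, 0.023]]), ([333.0, 205.0], 0.62, [[0.801, -0.057, -0.004]])]
```

View pics/top0.png

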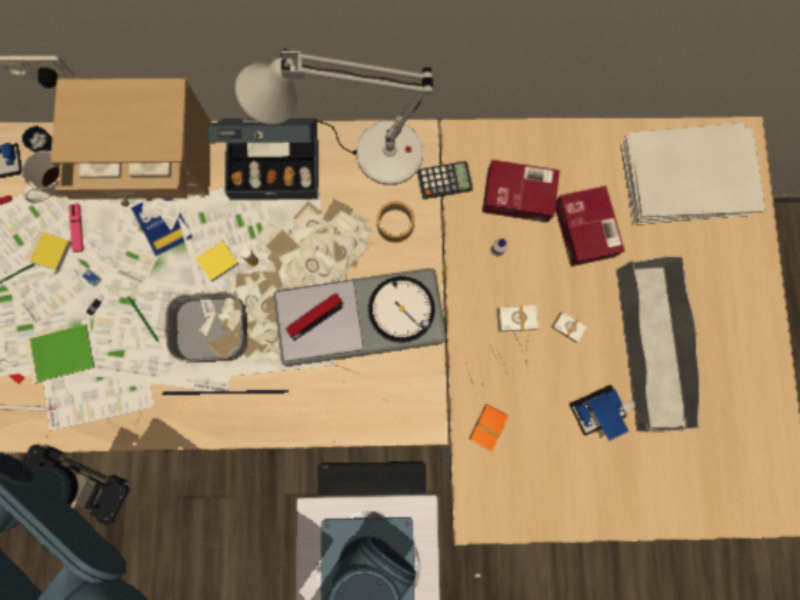

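Run:
```python
from h import *
z=np.load('top0.npz'); I=z['I']
# orthographic-ish crops: cards + dial/pan
a=cv2.resize(I[150:340,100:430],None,fx=2.4,fy=2.4,interpolation=cv2.INTER_CUBIC); cv2.imwrite('pics/crop0.png',a)
C=cloud('top',z['D'])
def rect(name,m):
    P=C[m]; r=cv2.minAreaRect((P[:,:2]*1000).astype(np.float32)); print(name,len(P),np.round(r[0],1),np.round(r[1],1),round(r[2],1),'z',np.round(np.percentile(P[:,2],[5,50,95]),3))
for l in ['scale','stapler_center','tub_center','cards_center','pan_top','bezel','post_top','zero_mark','needle']:
    for x in models.regions_of(l,'top')[:3]:
        m=x['region']&(z['D']>0); print(round(x['conf'],2),np.round(x['xy']),end=' '); rect(l,m) if m.sum()>5 else print(m.sum())
```

```text
0.87 [255. 222.] scale 5561 [557.6  11.1] [182.7 384.2] 7.5 z [0.044 0.061 0.07 ]
0.82 [221. 221.] stapler_center 512 [553.4 110.2] [ 41.4 143.5] 34.8 z [0.069 0.113 0.121]
0.55 [138. 229.] tub_center 2302 [541.4 360.2] [168.1 176.6] 2.0 z [-0.     0.007  0.07 ]
0.28 [349. 173.] tub_center 124 [ 727.9 -325. ] [33.4 50.7] 67.9 z [0.001 0.049 0.08 ]
0.24 [360. 222.] tub_center 483 [ 551.4 -362.1] [61.6 91.9] 1.9 z [0.014 0.025 0.03 ]
0.64 [398. 228.] cards_center 322 [ 528.  -488.3] [76.7 52.1] 56.7 z [0.002 0.019 0.024]
0.61 [341. 297.] cards_center 457 [ 296.9 -284.4] [60.9 86.5] 60.1 z [0.02  0.025 0.03 ]
0.6 [360. 224.] cards_center 513 [ 553.2 -365.5] [ 64.9 103.3] 0.5 z [0.002 0.024 0.03 ]
0.59 [225. 227.] pan_top 2176 [544.2 101.6] [159.6 179.7] 7.5 z [0.062 0.066 0.071]
0.28 [350. 173.] pan_top 100 [ 717.7 -322. ] [31.9 28.4] 56.0 z [0.024 0.051 0.081]
0.81 [280. 216.] bezel 1610 [568.7 -86.6] [146.3 147.5] 44.9 z [0.054 0.06  0.07 ]
0.9 [282. 217.] post_top 1688 [571.8 -86.6] [147.8 155.7] 89.3 z [0.054 0.06  0.07 ]
0.86 [283. 216.] zero_mark 1673 [570.1 -89.3] [148.2 153. ] 45.7 z [0.054 0.06  0.07 ]
```

View pics/crop0.png

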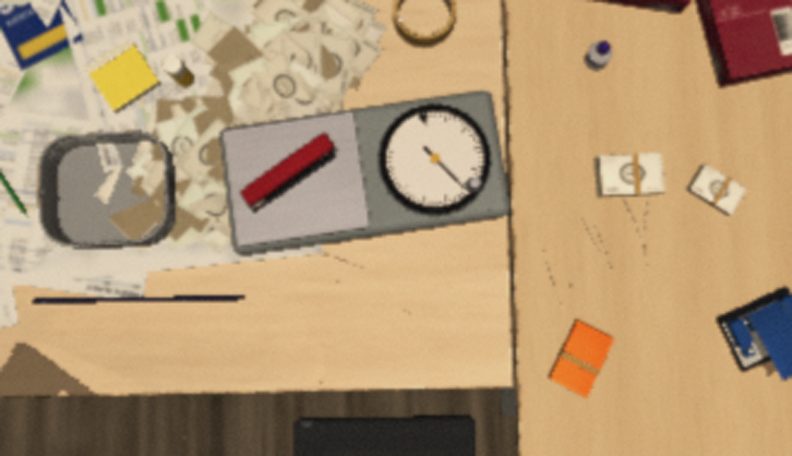

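Run:
```python
from h import *
z=np.load('top0.npz'); I=z['I']; C=cloud('top',z['D'])
cv2.imwrite('pics/dial0.png',cv2.resize(I[180:260,185:325],None,fx=5.5,fy=5.5,interpolation=cv2.INTER_CUBIC))
# post: high points near dial; 
m=(C[...,2]>0.078)&(np.hypot(C[...,0]-.57,C[...,1]+.087)<.09); print('post',m.sum(),C[m].mean(0) if m.any() else 0, np.argwhere(m).mean(0) if m.any() else 0)
m=(C[...,2]>0.095)&(np.hypot(C[...,0]-.545,C[...,1]-.105)<.1); P=C[m]; print('stapler hi',cv2.minAreaRect((P[:,:2]*1000).astype('f')))
m=(C[...,2]>0.055)&(C[...,2]<.085)&(abs(C[...,0]-.545)<.12)&(abs(C[...,1]-.36)<.12); P=C[m]; print('rim',m.sum(),P[:,:2].min(0),P[:,:2].max(0),cv2.minAreaRect((P[:,:2]*1000).astype('f')))
for c in [(.552,-.362),(.528,-.488)]:
    m=(C[...,2]>0.015)&(np.hypot(C[...,0]-c[0],C[...,1]-c[1])<.07); P=C[m]; print('cards',cv2.minAreaRect((P[:,:2]*1000).astype('f')),P[:,2].mean())
```

```text
post 20 [ 0.53067927 -0.13702439  0.09277027] [225.95 296.9 ]
stapler hi ((549.2689819335938, 108.64051818847656), (28.998428344726562, 135.83273315429688), 33.99122619628906)
rim 407 [0.45745928 0.27098528] [0.61373621 0.44835567] ((534.908935546875, 360.3907165527344), (154.21099853515625, 176.10206604003906), 2.6746113300323486)
cards ((549.1029052734375, -362.8582763671875), (57.10798645019531, 90.86066436767578), 2.509320020675659) 0.024810772457713345
cards ((526.6875610351562, -485.3533935546875), (69.63946533203125, 44.899505615234375), 55.87488555908203) 0.01985550995734085
```

View pics/dial0.png

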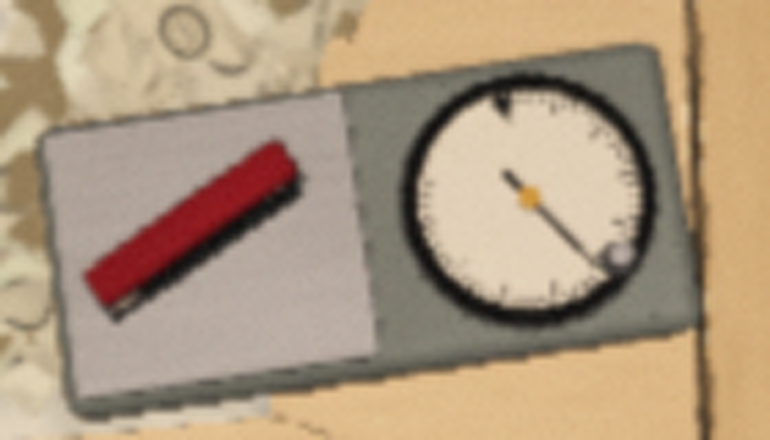

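View pics/scene0.png

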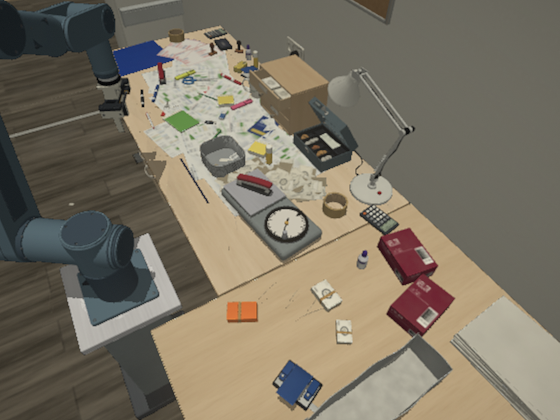

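```bash
cat >> h.py <<'E'
from scipy.spatial.transform import Rotation as Ro
def st(): 
    s=telemetry.get_state(); q=s['orientation']; return s,Ro.from_quat([q[1],q[2],q[3],q[0]])
def plan(P,jaw):
    """P: wanted grasp point (world), jaw: wanted world angle of the jaw axis, deg"""
    s,R=st(); T=np.array(P)+[0,0,.167]; y=R.as_matrix()[:,1]; a=np.degrees(np.arctan2(y[1],y[0]))
    roll=-((jaw-a+90)%180-90)
    print('t',round(s['time'],2),'grasp at',np.round(s['tool_pos']-[0,0,.167],4),'jaw',round(a,1),'| dp',np.round(R.inv().apply(T-s['tool_pos']),4),'roll',round(roll,1))
E
python3 - <<'E'
from h import *
z=np.load('top0.npz'); C=cloud('top',z['D'])
print('cam',-np.array(optics.camera_params('top')['R']).T@np.array(optics.camera_params('top')['t']))
for zz in (.105,.11,.114):
    m=(C[...,2]>zz)&(np.hypot(C[...,0]-.545,C[...,1]-.105)<.1); P=C[m]; print('stapler hi',m.sum(),cv2.minAreaRect((P[:,:2]*1000).astype('f')))
print('edge',C[300:320,262,:].round(3)[::3].tolist(), 'near scale', C[270:300:4,240].round(3).tolist())
print(telemetry.get_state()['joint_pos'])
plan((.55,.109,.21),34)
E
```

```text
cam [ 0.34160365 -0.03723043  1.45222261]
stapler hi 349 ((550.4932250976562, 108.54481506347656), (26.900371551513672, 134.3296661376953), 33.71554946899414)
stapler hi 305 ((550.4930419921875, 108.54471588134766), (26.900009155273438, 134.3296661376953), 33.715545654296875)
stapler hi 212 ((555.3995971679688, 100.30950164794922), (26.194181442260742, 115.10408782958984), 34.669795989990234)
edge [[0.298, -0.022, 0.002], [0.289, -0.022, 0.004], [0.279, -0.022, -0.0], [0.269, -0.022, -0.005], [0.26, -0.021, 0.002], [0.203, -0.013, -0.737], [0.189, -0.013, -0.741]] near scale [[0.398, 0.05, 0.001], [0.385, 0.05, 0.003], [0.372, 0.05, 0.0], [0.358, 0.051, -0.005], [0.345, 0.05, 0.002], [0.332, 0.05, 0.005], [0.319, 0.051, 0.001], [0.306, 0.051, -0.003]]
[ 9.47201270e-01  2.58616633e-01  1.53500194e+00  1.23025235e-05
  1.34801199e+00 -2.02796307e-01]
t 1.75 grasp at [0.2246 0.502  0.2377] jaw 65.9 | dp [-0.4575 -0.2258  0.0277] roll 31.9
```

Candidates for the cards, in top-camera pixels: large white pack (360,224), small white pack (397,228), orange pack (341,299). The large white one measures 57 x 91 mm, so I'm taking that one. The pictures show the red stapler on the pan (219,223), the tub at (138,229), and the post at lower right of the dial (297,226). The zero wedge is a little left of scale +x.

>>> step_arm:
  moves:
    - {"dp":[-0.4575,-0.2258,0.0],"roll":31.9}
    - {"dp":[-0.4575,-0.2258,0.0],"roll":31.9}
    - {"dp":[-0.4575,-0.2258,0.0],"roll":31.9}
    - {"dp":[-0.4575,-0.2258,0.0],"roll":31.9}
    - {"dp":[-0.4575,-0.2258,0.0],"roll":31.9}
    - {"dp":[-0.4575,-0.2258,0.0],"roll":31.9}
    - {"dp":[-0.4575,-0.2258,0.0],"roll":31.9}
    - {"dp":[-0.4575,-0.2258,0.0],"roll":31.9}
    - {"dp":[-0.4575,-0.2258,0.0],"roll":31.9}
    - {"dp":[-0.4575,-0.2258,0.0],"roll":31.9}
  grip: 0.06
  newtons: 25

```text
time: 2.58
tool_pos: [0.4913, 0.1792, 0.405]
orientation: [0.0, 0.47, 0.883, 0.0]
wrist_force: [0.4, 0.8, 0.9]
gripper_width: 0.0603
```

```bash
python3 -c "
from h import *
plan((.5505,.1085,.21),33.9)"
```

```text
t 2.58 grasp at [0.4913 0.1792 0.238 ] jaw 34.0 | dp [-0.0917  0.0096  0.028 ] roll 0.1
```

>>> step_arm:
  moves:
    - {"dp":[-0.0917,0.0096,0.0]}
    - {"dp":[-0.0917,0.0096,0.0]}
    - {"dp":[-0.0917,0.0096,0.0]}
    - {"dp":[-0.0917,0.0096,0.0]}
    - {"dp":[-0.0917,0.0096,0.0]}

```text
invalid input at $.moves[0]: expected keys dp, roll
```

```bash
python3 -c "
from h import *
plan((.5505,.1085,.103),33.9)"
```

```text
t 2.58 grasp at [0.4913 0.1792 0.238 ] jaw 34.0 | dp [-0.0917  0.0095  0.135 ] roll 0.1
```

>>> step_arm:
  moves:
    - {"dp":[-0.0917,0.0096,0.0],"roll":0}
    - {"dp":[-0.0917,0.0096,0.0],"roll":0}
    - {"dp":[-0.0917,0.0096,0.0],"roll":0}
    - {"dp":[-0.0917,0.0096,0.06],"roll":0}
    - {"dp":[-0.0917,0.0096,0.08],"roll":0}
    - {"dp":[-0.0917,0.0096,0.08],"roll":0}

```text
time: 3.08
tool_pos: [0.5469, 0.1101, 0.3178]
orientation: [-0.006, 0.47, 0.883, -0.003]
wrist_force: [-1.7, -0.5, -0.5]
gripper_width: 0.0602
```

```bash
python3 -c "
from h import *
plan((.5505,.1085,.103),33.9)"
```

```text
t 3.08 grasp at [0.5469 0.1101 0.1508] jaw 33.9 | dp [-0.0037  0.0026  0.0477] roll 0.0
```

>>> step_arm:
  moves:
    - {"dp":[0,0,0.03],"roll":0}
    - {"dp":[0,0,0.055],"roll":0}
    - {"dp":[0,0,0.055],"roll":0}
    - {"dp":[0,0,0.055],"roll":0}

```text
time: 3.42
tool_pos: [0.5494, 0.1109, 0.2704]
orientation: [-0.001, 0.469, 0.883, -0.0]
wrist_force: [0.5, -0.2, -0.3]
gripper_width: 0.0604
```

>>> step_arm:
  moves:
    - {"dp":[0,0,0],"roll":0}
    - {"dp":[0,0,0],"roll":0}
    - {"dp":[0,0,0],"roll":0}
    - {"dp":[0,0,0],"roll":0}
    - {"dp":[0,0,0],"roll":0}
    - {"dp":[0,0,0],"roll":0}
  grip: 0.0
  newtons: 25

```text
time: 3.92
tool_pos: [0.5498, 0.1105, 0.2704]
orientation: [0.001, 0.47, 0.883, 0.0]
wrist_force: [0.1, 0.2, 0.8]
gripper_width: 0.0251
```

>>> step_arm:
  moves:
    - {"dp":[0,0,-0.03],"roll":0}
    - {"dp":[0,0,-0.06],"roll":0}
    - {"dp":[0,0,-0.06],"roll":0}
    - {"dp":[0,0,-0.06],"roll":0}
    - {"dp":[0,0,-0.06],"roll":0}

```text
time: 4.33
tool_pos: [0.5491, 0.1104, 0.3288]
orientation: [-0.001, 0.47, 0.883, -0.0]
wrist_force: [-0.2, 0.4, -3.4]
gripper_width: 0.0247
```

```bash
python3 -c "
from h import *
plan((.375,.04,.163),0)
print(st()[0]['joint_pos'],st()[0]['wrist_force'])"
```

```text
t 4.33 grasp at [0.5491 0.1104 0.1618] jaw 34.0 | dp [ 0.0389 -0.1837 -0.0009] roll 34.0
[-7.20418054e-04  3.38415654e-01  1.61860167e+00 -6.30147377e-05
  1.18614839e+00 -5.93935522e-01] [-0.18278906  0.38716771 -3.43588474]
```

>>> step_arm:
  moves:
    - {"dp":[0.039,-0.1837,0],"roll":34}
    - {"dp":[0.039,-0.1837,0],"roll":34}
    - {"dp":[0.039,-0.1837,0],"roll":34}
    - {"dp":[0.039,-0.1837,0],"roll":34}
    - {"dp":[0.039,-0.1837,0],"roll":34}
    - {"dp":[0.039,-0.1837,0],"roll":34}
    - {"dp":[0.039,-0.1837,0.04],"roll":34}
    - {"dp":[0.039,-0.1837,0.08],"roll":34}
    - {"dp":[0.039,-0.1837,0.1],"roll":34}
    - {"dp":[0.039,-0.1837,0.1],"roll":34}

```text
time: 5.17
tool_pos: [0.3732, 0.0405, 0.2255]
orientation: [-0.004, 0.707, 0.707, -0.003]
wrist_force: [-0.6, 0.5, -2.0]
gripper_width: 0.0251
```

>>> step_arm:
  moves:
    - {"dp":[0,0,0.014],"roll":0}
    - {"dp":[0,0,0.018],"roll":0}
    - {"dp":[0,0,0.021],"roll":0}
    - {"dp":[0,0,0.021],"roll":0}

```text
time: 5.5
tool_pos: [0.3758, 0.0401, 0.2089]
orientation: [-0.0, 0.707, 0.707, -0.0]
wrist_force: [1.2, -0.6, -1.1]
gripper_width: 0.0251
```

>>> step_arm:
  moves:
    - {"dp":[0,0,0.001],"roll":0}
    - {"dp":[0,0,0.002],"roll":0}
    - {"dp":[0,0,0.003],"roll":0}
    - {"dp":[0,0,0.003],"roll":0}

```text
time: 5.83
tool_pos: [0.3756, 0.04, 0.206]
orientation: [0.0, 0.707, 0.707, 0.0]
wrist_force: [0.7, 0.2, -1.8]
gripper_width: 0.0248
```

>>> step_arm:
  moves:
    - {"dp":[0,0,0.001],"roll":0}
    - {"dp":[0,0,0.002],"roll":0}
    - {"dp":[0,0,0.002],"roll":0}
    - {"dp":[0,0,0.002],"roll":0}

```text
time: 6.17
tool_pos: [0.3766, 0.04, 0.2051]
orientation: [0.001, 0.707, 0.707, 0.001]
wrist_force: [-1.3, 0.6, 11.6]
gripper_width: 0.0251
```

Contact made. Releasing and backing up.

>>> step_arm:
  moves:
    - {"dp":[0,0,-0.001],"roll":0}
    - {"dp":[0,0,-0.001],"roll":0}
    - {"dp":[0,0,-0.001],"roll":0}
    - {"dp":[0,0,-0.001],"roll":0}
  grip: 0.06

```text
time: 6.5
tool_pos: [0.3754, 0.0401, 0.2047]
orientation: [-0.0, 0.707, 0.707, -0.0]
wrist_force: [-0.1, 0.0, -1.1]
gripper_width: 0.0471
```

>>> step_arm:
  moves:
    - {"dp":[0,0,-0.03],"roll":0}
    - {"dp":[0,0,-0.07],"roll":0}
    - {"dp":[0,0,-0.11],"roll":0}
    - {"dp":[0,0,-0.14],"roll":0}
    - {"dp":[0,0,-0.14],"roll":0}
    - {"dp":[0,0,-0.14],"roll":0}

```text
time: 7.0
tool_pos: [0.3759, 0.04, 0.3461]
orientation: [0.002, 0.707, 0.707, 0.001]
wrist_force: [-0.2, 0.2, -0.6]
gripper_width: 0.0597
```

Run:
```python
from h import *
I,D=optics.get_image('top'); C=cloud('top',D)
m=(C[...,2]>0.025)&(C[...,2]<.08)&(abs(C[...,0]-.375)<.06)&(abs(C[...,1]-.04)<.11); P=C[m]
print('stapler',m.sum(),cv2.minAreaRect((P[:,:2]*1000).astype('f')),P[:,2].max())
m=(C[...,2]>0.055)&(C[...,2]<.085)&(abs(C[...,0]-.545)<.12)&(abs(C[...,1]-.36)<.12); P=C[m]; r=cv2.minAreaRect((P[:,:2]*1000).astype('f')); print('rim',r)
plan((.467,.357,.176),2.7)
```

```text
stapler 40 ((374.1842346191406, -21.883018493652344), (16.021665573120117, 22.549880981445312), 88.84315490722656) 0.05953970025172379
rim ((535.3060302734375, 359.4293518066406), (154.61595153808594, 173.7829132080078), 2.531202554702759)
t 7.05 grasp at [0.3752 0.0401 0.1776] jaw -0.0 | dp [0.3169 0.0917 0.0016] roll -2.7
```

>>> step_arm:
  moves:
    - {"dp":[0.317,0.0905,0],"roll":-2.6}
    - {"dp":[0.317,0.0905,0],"roll":-2.6}
    - {"dp":[0.317,0.0905,0],"roll":-2.6}
    - {"dp":[0.317,0.0905,0],"roll":-2.6}
    - {"dp":[0.317,0.0905,0],"roll":-2.6}
    - {"dp":[0.317,0.0905,0],"roll":-2.6}
    - {"dp":[0.317,0.0905,0],"roll":-2.6}
    - {"dp":[0.317,0.0905,0],"roll":-2.6}
    - {"dp":[0.317,0.0905,0.03],"roll":-2.6}
    - {"dp":[0.317,0.0905,0.03],"roll":-2.6}
  grip: 0.05

```text
time: 7.88
tool_pos: [0.4642, 0.3581, 0.3075]
orientation: [-0.002, 0.69, 0.724, -0.005]
wrist_force: [-1.6, -1.4, -1.9]
gripper_width: 0.0498
```

Run:
```python
from h import *
I,D=optics.get_image('top'); C=cloud('top',D)
m=(C[...,2]>0.025)&(C[...,2]<.08)&(abs(C[...,0]-.375)<.06)&(abs(C[...,1]-.04)<.11); P=C[m]
print('stapler',m.sum(),cv2.minAreaRect((P[:,:2]*1000).astype('f')),P[:,2].max())
plan((.4655,.3565,.052),2.6)
```

```text
stapler 350 ((376.2193603515625, 38.404747009277344), (136.68972778320312, 29.106401443481445), 89.71075439453125) 0.05969268199319935
t 7.93 grasp at [0.4642 0.357  0.1423] jaw 2.7 | dp [-0.0001  0.0022  0.0903] roll 0.1
```

>>> step_arm:
  moves:
    - {"dp":[0,0.001,0.03],"roll":0}
    - {"dp":[0,0.001,0.06],"roll":0}
    - {"dp":[0,0.001,0.08],"roll":0}
    - {"dp":[0,0.001,0.09],"roll":0}
    - {"dp":[0,0.001,0.09],"roll":0}

```text
time: 8.35
tool_pos: [0.466, 0.3555, 0.2223]
orientation: [-0.001, 0.691, 0.722, -0.003]
wrist_force: [-0.9, -0.1, 0.1]
gripper_width: 0.05
```

>>> step_arm:
  moves:
    - {"dp":[0,0,0],"roll":0}
    - {"dp":[0,0,0],"roll":0}
    - {"dp":[0,0,0],"roll":0}
    - {"dp":[0,0,0],"roll":0}
    - {"dp":[0,0,0],"roll":0}
    - {"dp":[0,0,0],"roll":0}
  grip: 0.0
  newtons: 20

```text
time: 8.85
tool_pos: [0.4671, 0.3572, 0.2255]
orientation: [0.0, 0.691, 0.723, 0.001]
wrist_force: [0.3, -0.2, -0.4]
gripper_width: 0.0146
```

>>> step_arm:
  moves:
    - {"dp":[0,0,-0.02],"roll":0}
    - {"dp":[0,0,-0.05],"roll":0}
    - {"dp":[0,0,-0.08],"roll":0}
    - {"dp":[0,0,-0.11],"roll":0}
    - {"dp":[0,0,-0.11],"roll":0}
    - {"dp":[0,0,-0.11],"roll":0}
    - {"dp":[0,0,-0.11],"roll":0}

```text
time: 9.43
tool_pos: [0.4666, 0.3569, 0.3341]
orientation: [-0.0, 0.691, 0.723, -0.001]
wrist_force: [-0.3, -0.7, -1.0]
gripper_width: 0.0061
```

Run:
```python
from h import *
fz=[]
for i in range(3):
    I,D=optics.get_image('top'); s=st()[0]; fz.append(s['wrist_force'][2])
C=cloud('top',D); print(fz,s['gripper_width'])
# rim points in hand
m=(C[...,2]>0.14)&(C[...,2]<.19)&(C[...,0]>.49)&(C[...,0]<.65)&(abs(C[...,1]-.36)<.12); P=C[m]; print(m.sum(),P.min(0),P.max(0))
A=np.c_[P[:,:2],np.ones(len(P))]; print('z fit',np.linalg.lstsq(A,P[:,2],rcond=None)[0])
# unloaded needle check / pan height
m=(abs(C[...,0]-.544)<.05)&(abs(C[...,1]-.10)<.05); print('pan z',np.median(C[m][:,2]))
plan((.5442,.1016,.16),7.5)
cv2.imwrite('pics/tub1.png',optics.get_image('scene')[0][100:300,150:400].repeat(3,0).repeat(3,1))
```

```text
[np.float64(-1.3166334522510614), np.float64(-1.1131304051247761), np.float64(-1.1581877720952494)] 0.006482648081478059
175 [0.49139735 0.27073937 0.14009813] [0.61242771 0.44189129 0.15757357]
z fit [-0.04534775 -0.01321782  0.17647993]
pan z 0.07606676492535519
t 9.58 grasp at [0.4665 0.3568 0.1659] jaw 2.6 | dp [-0.2585  0.0661  0.0061] roll -4.9
```

View pics/tub1.png

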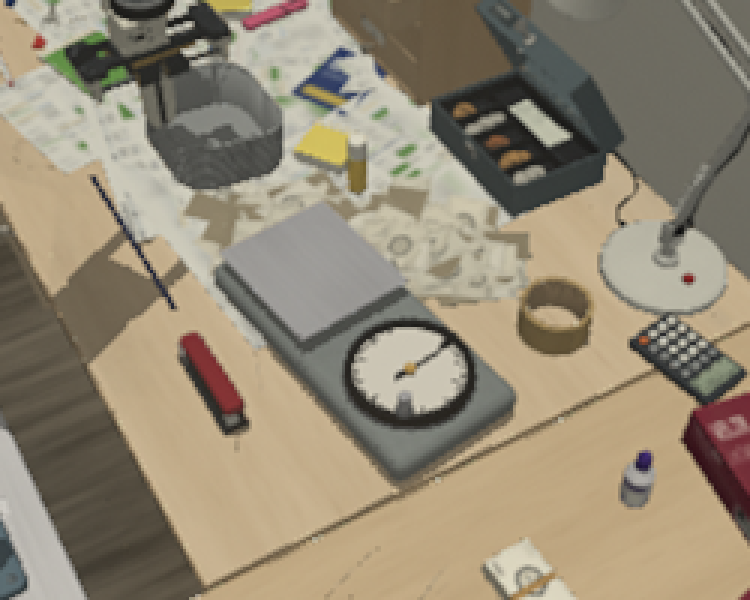

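```bash
python3 -c "
from h import *
plan((.4761,.0941,.1671),7.5)"
```

```text
t 9.63 grasp at [0.4666 0.3569 0.166 ] jaw 2.6 | dp [-0.263  -0.0024 -0.0007] roll -4.9
```

>>> step_arm:
  moves:
    - {"dp":[-0.03,0,0],"roll":0}
    - {"dp":[-0.06,0,0],"roll":-1}
    - {"dp":[-0.09,-0.001,0],"roll":-2}
    - {"dp":[-0.12,-0.001,0],"roll":-3}
    - {"dp":[-0.15,-0.0015,0],"roll":-4}
    - {"dp":[-0.18,-0.002,0],"roll":-4.9}
    - {"dp":[-0.21,-0.002,0],"roll":-4.9}
    - {"dp":[-0.24,-0.0025,0],"roll":-4.9}
    - {"dp":[-0.263,-0.0025,0],"roll":-4.9}
    - {"dp":[-0.263,-0.0025,0],"roll":-4.9}

```text
time: 10.47
tool_pos: [0.4766, 0.0909, 0.3339]
orientation: [0.0, 0.661, 0.751, -0.001]
wrist_force: [0.3, 0.4, -0.4]
gripper_width: 0.006
```

>>> step_arm:
  moves:
    - {"dp":[0,0,0],"roll":0}
    - {"dp":[0,0,0.01],"roll":0}
    - {"dp":[0,0,0.018],"roll":0}
    - {"dp":[0,0,0.024],"roll":0}
    - {"dp":[0,0,0.029],"roll":0}
    - {"dp":[0,0,0.029],"roll":0}

```text
time: 10.97
tool_pos: [0.4763, 0.095, 0.3047]
orientation: [-0.0, 0.659, 0.752, -0.0]
wrist_force: [0.3, 0.7, 3.1]
gripper_width: 0.0058
```

Run:
```python
from h import *
I,D=optics.get_image('top'); C=cloud('top',D); print(st()[0]['wrist_force'])
m=(C[...,2]>0.115)&(C[...,2]<.17)&(C[...,0]>.50)&(C[...,0]<.66)&(abs(C[...,1]-.10)<.12); P=C[m]; print(m.sum(),P.min(0),P.max(0),np.median(P[:,2]))
plan((.4761,.0941,.13),7.5)
```

```text
[0.22362201 0.92617182 3.10029707]
187 [0.50002325 0.01391018 0.11524166] [0.62463149 0.18741041 0.13517801] 0.12727387064945594
t 11.02 grasp at [0.4763 0.095  0.1383] jaw 7.5 | dp [-0.0008 -0.0003  0.0083] roll 0.0
```

>>> step_arm:
  moves:
    - {"dp":[0,0,-0.004],"roll":0}
    - {"dp":[0,0,-0.008],"roll":0}
    - {"dp":[0,0,-0.008],"roll":0}
    - {"dp":[0,0,-0.008],"roll":0}

```text
time: 11.35
tool_pos: [0.4765, 0.0943, 0.3143]
orientation: [0.0, 0.659, 0.752, 0.0]
wrist_force: [0.5, -0.0, 0.7]
gripper_width: 0.0059
```

Run:
```python
from h import *
I,D=optics.get_image('top'); C=cloud('top',D); print(st()[0]['wrist_force'])
m=(C[...,2]>0.115)&(C[...,2]<.17)&(C[...,0]>.45)&(C[...,0]<.66)&(C[...,1]>.0)&(C[...,1]<.2); 
r=models.regions_of('tub_center','top')[0]; print(r['conf']); m&=r['region']
P=C[m]; print(m.sum(),P.min(0),P.max(0)); A=np.c_[P[:,:2],np.ones(len(P))]; print('z fit',np.linalg.lstsq(A,P[:,2],rcond=None)[0])
cv2.imwrite('pics/tub2.png',optics.get_image('scene')[0][130:270,180:360].repeat(4,0).repeat(4,1))
```

```text
[-0.19546099  0.3794645   0.86210598]
0.7
207 [0.47456152 0.01343748 0.11512225] [0.62294115 0.18346312 0.14419283]
z fit [-0.0322806  -0.01760278  0.15274838]
```

View pics/tub2.png

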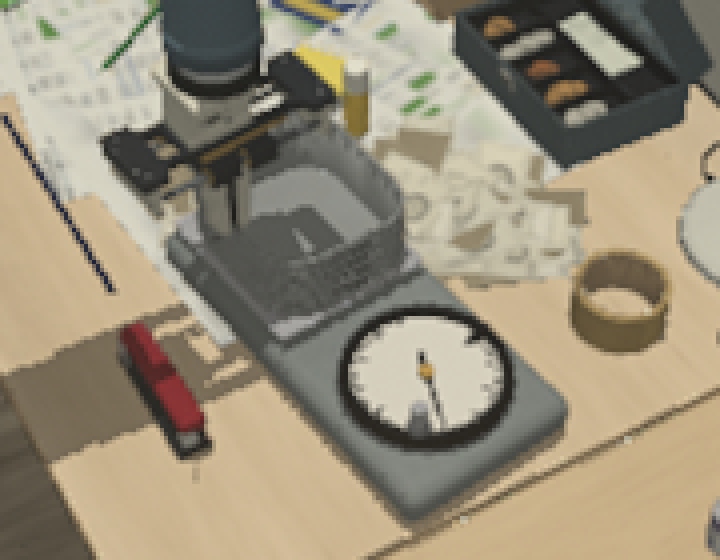

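>>> step_arm:
  moves:
    - {"dp":[0,0,-0.003],"roll":0}
    - {"dp":[0,0,-0.003],"roll":0}
    - {"dp":[0,0,-0.003],"roll":0}

```text
time: 11.75
tool_pos: [0.4764, 0.0941, 0.3168]
orientation: [0.0, 0.659, 0.752, -0.0]
wrist_force: [0.7, -0.1, -1.1]
gripper_width: 0.006
```

>>> step_arm:
  moves:
    - {"dp":[0,0,0],"roll":0}
    - {"dp":[0,0,0],"roll":0}
    - {"dp":[0,0,0],"roll":0}
    - {"dp":[0,0,0],"roll":0}
  grip: 0.04

```text
time: 12.08
tool_pos: [0.4764, 0.0942, 0.3167]
orientation: [-0.0, 0.659, 0.752, -0.0]
wrist_force: [-0.5, 0.6, -0.9]
gripper_width: 0.0281
```

>>> step_arm:
  moves:
    - {"dp":[0,0,-0.03],"roll":0}
    - {"dp":[0,0,-0.06],"roll":0}
    - {"dp":[0,0,-0.09],"roll":0}
    - {"dp":[0.09,-0.06,-0.09],"roll":0}
    - {"dp":[0.09,-0.06,-0.09],"roll":0}
    - {"dp":[0.09,-0.06,-0.09],"roll":0}
    - {"dp":[0.09,-0.06,-0.09],"roll":0}

```text
time: 12.67
tool_pos: [0.402, 0.178, 0.407]
orientation: [-0.001, 0.658, 0.753, 0.0]
wrist_force: [0.1, 0.1, -0.2]
gripper_width: 0.0399
```

Run:
```python
from h import *
I,D=optics.get_image('top'); C=cloud('top',D); np.savez('top2.npz',I=I,D=D)
m=(C[...,2]>0.12)&(C[...,2]<.16)&(C[...,0]>.44)&(C[...,0]<.66)&(C[...,1]>-.02)&(C[...,1]<.22)
P=C[m]; print('rim',cv2.minAreaRect((P[:,:2]*1000).astype('f'))); A=np.c_[P[:,:2],np.ones(len(P))]; print(P[:,2].min(),np.median(P[:,2]),P[:,2].max(),'z fit',np.linalg.lstsq(A,P[:,2],rcond=None)[0])
m=(C[...,2]>0.078)&(np.hypot(C[...,0]-.57,C[...,1]+.087)<.09); print('post',m.sum(),C[m].mean(0), C[m][:,2].max())
# polar darkness about dial centre on the face plane z~.058 (needle), angles = scale frame clockwise
g=cv2.cvtColor(I,cv2.COLOR_BGR2GRAY).astype('f')
c=np.array([.569,-.0867]); 
for zf in (.058,):
  th=np.radians(np.arange(-180,180,3)); 
  def prof(rs):
    out=0
    for r in rs:
      w=[pix('top',[c[0]+r*np.cos(np.radians(7.5)-t),c[1]+r*np.sin(np.radians(7.5)-t),zf]) for t in th]; w=np.array(w,'f')
      out=out+cv2.remap(g,w[None,:,0],w[None,:,1],cv2.INTER_LINEAR)[0]
    return out/len(rs)
  n=prof([.02,.025,.03,.035,.04,.045]); print('needle',[(int(round(np.degrees(th[i]))),int(n[i])) for i in np.argsort(n)[:8]])
  w=prof([.057,.060]); print('wedge',[(int(round(np.degrees(th[i]))),int(w[i])) for i in np.argsort(w)[:10]])
# circle of the face
print(cv2.HoughCircles(g.astype('u1')[190:250,250:315],cv2.HOUGH_GRADIENT,1,30,param1=80,param2=15,minRadius=15,maxRadius=30), pix('top',[*c,.058])-[250,190])
cv2.imwrite('pics/dial2.png',cv2.resize(I[180:260,185:325],None,fx=5.5,fy=5.5,interpolation=cv2.INTER_CUBIC))
print(st()[0]['tool_pos'])
```

```text
rim ((546.1201171875, 101.07554626464844), (153.78890991210938, 173.1463165283203), 4.929525852203369)
0.12022515935327652 0.1394499532748077 0.14751824327647825 z fit [-0.01221229 -0.01116539  0.14516801]
post 21 [ 0.53051358 -0.13733798  0.09278123] 0.09827161094697046
needle [(63, 147), (60, 150), (57, 169), (66, 174), (54, 188), (69, 199), (51, 201), (-114, 203)]
wedge [(-6, 64), (-3, 93), (138, 97), (135, 98), (-9, 108), (132, 126), (141, 135), (129, 148), (126, 154), (0, 166)]
[[[30.5 26.5 23.6]]] [30.53731648 26.07364217]
[0.40363924 0.17694735 0.40701147]
```

View pics/dial2.png

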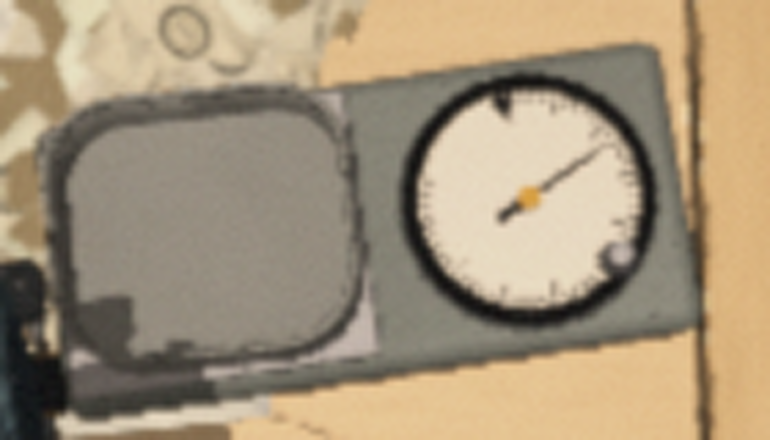

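```bash
python3 -c "
from h import *
plan((.5302,-.1376,.16),-37.3);print(st()[0]['joint_pos'])"
```

```text
t 12.72 grasp at [0.4036 0.1769 0.24  ] jaw 7.7 | dp [-0.3287  0.0833  0.08  ] roll 45.0
[1.58931161e-01 5.67546316e-02 1.77354646e+00 2.06968231e-04
 1.31101073e+00 2.46944859e-02]
```

>>> step_arm:
  moves:
    - {"dp":[-0.33,0.083,0],"roll":45}
    - {"dp":[-0.33,0.083,0],"roll":45}
    - {"dp":[-0.33,0.083,0],"roll":45}
    - {"dp":[-0.33,0.083,0],"roll":45}
    - {"dp":[-0.33,0.083,0],"roll":45}
    - {"dp":[-0.33,0.083,0],"roll":45}
    - {"dp":[-0.33,0.083,0],"roll":45}
    - {"dp":[-0.33,0.083,0.04],"roll":45}
    - {"dp":[-0.33,0.083,0.07],"roll":45}
    - {"dp":[-0.33,0.083,0.09],"roll":45}
  grip: 0.04

```text
time: 13.55
tool_pos: [0.5311, -0.1455, 0.3138]
orientation: [0.0, 0.898, 0.44, -0.001]
wrist_force: [0.2, 0.6, -0.6]
gripper_width: 0.0399
```

>>> step_arm:
  moves:
    - {"dp":[0,0,0],"roll":0}
    - {"dp":[0,0,0],"roll":0}

```text
time: 13.72
tool_pos: [0.5302, -0.1417, 0.3154]
orientation: [-0.002, 0.897, 0.442, -0.001]
wrist_force: [1.0, -0.6, 0.1]
gripper_width: 0.0401
```

```bash
python3 -c "
from h import *
plan((.5302,-.1376,.094),-37.3);print(st()[0]['joint_pos'])"
```

```text
t 13.72 grasp at [ 0.5302 -0.1417  0.1484] jaw -37.6 | dp [ 0.0033 -0.0023  0.0544] roll -0.3
[-4.64449913e-01  3.33762130e-01  1.66202412e+00 -1.81185341e-04
  1.14977601e+00  1.91759591e-01]
```

>>> step_arm:
  moves:
    - {"dp":[0.0033,-0.0023,0.01],"roll":0}
    - {"dp":[0.0033,-0.0023,0.03],"roll":0}
    - {"dp":[0.0033,-0.0023,0.045],"roll":0}
    - {"dp":[0.0033,-0.0023,0.054],"roll":0}
    - {"dp":[0.0033,-0.0023,0.054],"roll":0}
    - {"dp":[0.0033,-0.0023,0.054],"roll":0}

```text
time: 14.22
tool_pos: [0.5311, -0.1363, 0.2637]
orientation: [0.001, 0.897, 0.443, 0.0]
wrist_force: [0.8, 0.0, -0.2]
gripper_width: 0.0402
```

>>> step_arm:
  moves:
    - {"dp":[0,0,0],"roll":0}
    - {"dp":[0,0,0],"roll":0}
    - {"dp":[0,0,0],"roll":0}
    - {"dp":[0,0,0],"roll":0}
  grip: 0.02

```text
time: 14.55
tool_pos: [0.5309, -0.1368, 0.2634]
orientation: [0.0, 0.897, 0.442, 0.0]
wrist_force: [0.2, 0.4, 0.7]
gripper_width: 0.0211
```

Run:
```python
from h import *
s,R=st(); c=np.array([.569,-.0867]); M=R.as_matrix(); print(s['tool_pos']-[0,0,.167],s['gripper_width'],s['wrist_force'],'jaw',np.degrees(np.arctan2(M[1,1],M[0,1])))
for k in [7,14,21,28,35,42,49,56,63,67,70,72]:
    a=np.radians(232.7-k); P=np.array([c[0]+.064*np.cos(a),c[1]+.064*np.sin(a),.094+.167]); print(k,np.round(R.inv().apply(P-s['tool_pos']),4))
```

```text
[ 0.53088083 -0.13675918  0.0964499 ] 0.02107808017215338 [0.15710764 0.36468833 0.69549879] jaw -37.50989891441558
7 [-0.0006 -0.0078  0.0024]
14 [ 0.0008 -0.0155  0.0024]
21 [ 0.0031 -0.023   0.0024]
28 [ 0.0063 -0.0301  0.0024]
35 [ 0.0104 -0.0368  0.0024]
42 [ 0.0152 -0.0429  0.0024]
49 [ 0.0208 -0.0484  0.0024]
56 [ 0.0269 -0.0532  0.0024]
63 [ 0.0337 -0.0572  0.0024]
67 [ 0.0377 -0.0591  0.0024]
70 [ 0.0408 -0.0603  0.0024]
72 [ 0.0429 -0.061   0.0024]
```

>>> step_arm:
  moves:
    - {"dp":[-0.0006,-0.0078,0.001],"roll":7}
    - {"dp":[0.0008,-0.0155,0.001],"roll":14}
    - {"dp":[0.0031,-0.023,0.001],"roll":21}
    - {"dp":[0.0063,-0.0301,0.001],"roll":28}
    - {"dp":[0.0104,-0.0368,0.001],"roll":35}
    - {"dp":[0.0152,-0.0429,0.001],"roll":42}
    - {"dp":[0.0208,-0.0484,0.001],"roll":49}
    - {"dp":[0.0269,-0.0532,0.001],"roll":56}
    - {"dp":[0.0337,-0.0572,0.001],"roll":63}
    - {"dp":[0.0377,-0.0591,0.001],"roll":67}

```text
time: 15.38
tool_pos: [0.5066, -0.0706, 0.2623]
orientation: [0.0, 0.992, -0.129, 0.0]
wrist_force: [-1.1, -1.7, 0.8]
gripper_width: 0.0198
```

>>> step_arm:
  moves:
    - {"dp":[0,-0.002,0],"roll":2}
    - {"dp":[0,-0.002,0],"roll":2}
    - {"dp":[0,-0.002,0],"roll":2}
    - {"dp":[0,0.0,0],"roll":2}
    - {"dp":[0,0.0,0],"roll":2}

```text
time: 15.8
tool_pos: [0.5068, -0.0712, 0.2618]
orientation: [0.0, 0.99, -0.143, 0.0]
wrist_force: [-0.2, 0.8, 0.1]
gripper_width: 0.0199
```

>>> step_arm:
  moves:
    - {"dp":[0,0,0],"roll":0}
    - {"dp":[0,0,0],"roll":0}
    - {"dp":[0,0,0],"roll":0}
    - {"dp":[0,0,-0.02],"roll":0}
    - {"dp":[0,0,-0.05],"roll":0}
    - {"dp":[0,0,-0.08],"roll":0}
    - {"dp":[0,0,-0.08],"roll":0}
  grip: 0.04

```text
time: 16.38
tool_pos: [0.5084, -0.0713, 0.3473]
orientation: [0.001, 0.99, -0.143, 0.005]
wrist_force: [0.3, -1.0, -0.4]
gripper_width: 0.0402
```

```bash
python3 -c "
from h import *
plan((.45,-.25,.2),90);print(st()[0]['joint_pos'])"
```

```text
t 16.38 grasp at [ 0.5084 -0.0713  0.1803] jaw -106.5 | dp [-0.0051  0.1879 -0.0196] roll -16.5
[-3.56925779e-01  2.37702821e-01  1.71072141e+00  9.86777753e-05
  1.18328543e+00  1.50173382e+00]
```

>>> step_arm:
  moves:
    - {"dp":[0,0.04,-0.02],"roll":-4}
    - {"dp":[0,0.08,-0.04],"roll":-8}
    - {"dp":[0,0.12,-0.05],"roll":-16.5}
    - {"dp":[0,0.16,-0.05],"roll":-16.5}
    - {"dp":[0,0.2,-0.05],"roll":-16.5}
    - {"dp":[0,0.2,-0.05],"roll":-16.5}
    - {"dp":[0,0.2,-0.05],"roll":-16.5}

```text
time: 16.97
tool_pos: [0.4491, -0.2651, 0.3914]
orientation: [0.0, 1.0, -0.002, -0.0]
wrist_force: [0.8, -0.6, 0.1]
gripper_width: 0.0402
```

```bash
cat > dial.py <<'E'
from h import *
g=0
for i in range(4):
    I,D=optics.get_image('top'); g=g+cv2.cvtColor(I,cv2.COLOR_BGR2GRAY).astype('f')/4
C=cloud('top',D)
c0=np.array([.569,-.0867])
m=(C[...,2]>0.078)&(C[...,2]<.11)&(np.hypot(C[...,0]-.569,C[...,1]+.0867)<.08)&(C[...,1]<-.03); p=C[m].mean(0); d=p[:2]-c0
a=np.degrees(np.arctan2(d[1],d[0]))%360; print('post',m.sum(),p,np.hypot(*d),'bezel from post',219-(a-7.5))
th=np.radians(np.arange(-40,180,.5))
def prof(c,rs,zf):
    out=0
    for r in rs:
        X=np.array([pix('top',[c[0]+r*np.cos(np.radians(7.5)-t),c[1]+r*np.sin(np.radians(7.5)-t),zf]) for t in th],'f')
        out=out+cv2.remap(g,X[None,:,0],X[None,:,1],cv2.INTER_LINEAR)[0]/len(rs)
    return out
def cen(p):
    i=p.argmin(); s=slice(max(i-20,0),i+21); w=np.clip(np.percentile(p[s],90)-p[s],0,None)**2; return round(float(np.degrees((th[s]*w).sum()/w.sum())),1),int(p[i])
for c in (c0,c0+[.001,0],c0-[.001,0],c0+[0,.001],c0-[0,.001]):
    print('needle',cen(prof(c,[.02,.024,.028,.032,.036,.04,.044],.058)),'wedge',cen(prof(c,[.058,.060,.062],.06)))
print('time',st()[0]['time'])
cv2.imwrite('pics/dialx.png',cv2.resize(I[190:250,245:325],None,fx=9,fy=9,interpolation=cv2.INTER_CUBIC))
E
python3 dial.py
```

```text
post 20 [ 0.50576936 -0.07274109  0.09455052] 0.06475310646589137 bezel from post 58.94904937733514Traceback (most recent call last):
  File "dial.py", line 19, in <module>
    print('needle',cen(prof(c,[.02,.024,.028,.032,.036,.04,.044],.058)),'wedge',cen(prof(c,[.058,.060,.062],.06)))
                       ~~~~^^^^^^^^^^^^^^^^^^^^^^^^^^^^^^^^^^^^^^^^^^^
  File "dial.py", line 13, in prof
    X=np.array([pix('top',[c[0]+r*np.cos(np.radians(7.5)-t),c[1]+r*np.sin(np.radians(7.5)-t),zf]) for t in th],'f')
                ~~~^^^^^^^^^^^^^^^^^^^^^^^^^^^^^^^^^^^^^^^^^^^^^^^^^^^^^^^^^^^^^^^^^^^^^^^^^^^^^^
  File "h.py", line 14, in pix
    p,f=cam(n); c=np.array(p['R'])@np.array(X)+np.array(p['t']); return c[:2]/c[2]*f+[p['cx'],p['cy']]
        ~~~^^^
  File "h.py", line 4, in cam
    p=optics.camera_params(n); f=210/np.tan(np.radians(p['vfov'])/2)
ValueError: time passes only in moves, steps and waits
```

Too many parameter calls in one script, so I'll cache them.

```bash
sed -i 's/^def cam(n):/import functools\n@functools.lru_cache\ndef cam(n):/' h.py; python3 dial.py
```

```text
post 19 [ 0.50603439 -0.07254331  0.09527437] 0.06453742565606639 bezel from post 59.17122775124517
needle (60.9, 145) wedge (59.7, 55)
needle (62.5, 146) wedge (60.5, 54)
needle (59.5, 144) wedge (59.0, 57)
needle (62.1, 141) wedge (60.3, 57)
needle (60.0, 148) wedge (59.2, 54)
time 17.3667
```

View pics/dialx.png

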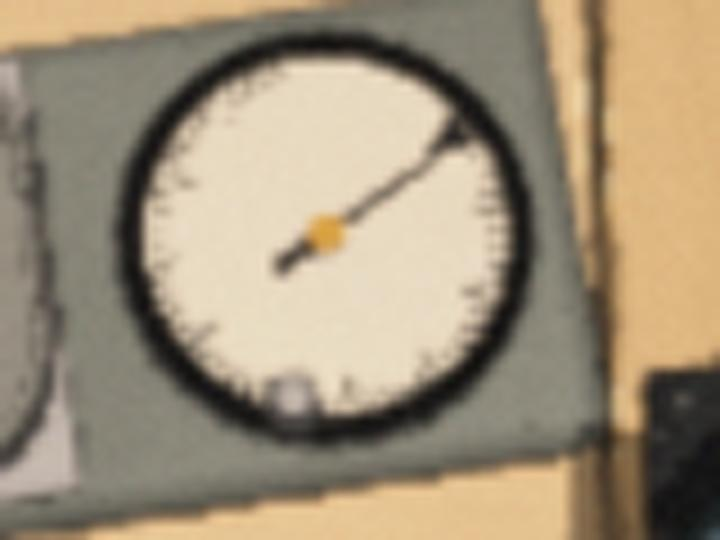

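Run:
```python
from h import *
I,D=optics.get_image('top'); C=cloud('top',D)
m=(C[...,2]>0.015)&(C[...,2]<.04)&(np.hypot(C[...,0]-.549,C[...,1]+.363)<.07); P=C[m]; print('cards',cv2.minAreaRect((P[:,:2]*1000).astype('f')))
plan((.549,-.363,.1),2.5); print(st()[0]['joint_pos'])
```

```text
cards ((0.0, 0.0), (0.0, 0.0), 0.0)
t 17.42 grasp at [ 0.4503 -0.2615  0.2248] jaw -89.9 | dp [0.0985 0.1016 0.1248] roll 87.6
[-7.40614678e-01  2.15418224e-01  1.62428973e+00  7.54780912e-05
  1.30185524e+00  8.28602139e-01]
```

>>> step_arm:
  moves:
    - {"dp":[0.0985,0.1016,0],"roll":-92.4}
    - {"dp":[0.0985,0.1016,0],"roll":-92.4}
    - {"dp":[0.0985,0.1016,0],"roll":-92.4}
    - {"dp":[0.0985,0.1016,0],"roll":-92.4}
    - {"dp":[0.0985,0.1016,0],"roll":-92.4}
    - {"dp":[0.0985,0.1016,0],"roll":-92.4}
    - {"dp":[0.0985,0.1016,0],"roll":-92.4}
    - {"dp":[0.0985,0.1016,0],"roll":-92.4}
    - {"dp":[0.0985,0.1016,0],"roll":-92.4}
    - {"dp":[0.0985,0.1016,0],"roll":-92.4}
  grip: 0.085

```text
time: 18.25
tool_pos: [0.5488, -0.3636, 0.3916]
orientation: [-0.0, 0.809, 0.588, -0.0]
wrist_force: [-0.3, 0.2, -0.5]
gripper_width: 0.0849
```

>>> step_arm:
  moves:
    - {"dp":[0,0,0.03],"roll":-7}
    - {"dp":[0,0,0.06],"roll":-14}
    - {"dp":[0,0,0.09],"roll":-20.8}
    - {"dp":[0,0,0.12],"roll":-20.8}
    - {"dp":[0,0,0.12],"roll":-20.8}
    - {"dp":[0,0,0.12],"roll":-20.8}

```text
time: 18.75
tool_pos: [0.5483, -0.3634, 0.2703]
orientation: [-0.002, 0.692, 0.722, -0.0]
wrist_force: [0.2, -0.4, 1.4]
gripper_width: 0.0851
```

Run:
```python
from h import *
plan((.549,-.363,.0225),2.5)
I,D=optics.get_image('scene'); C=cloud('scene',D)
m=(C[...,2]>0.017)&(C[...,2]<.032)&(np.hypot(C[...,0]-.549,C[...,1]+.363)<.065); P=C[m]; print('cards',m.sum(),cv2.minAreaRect((P[:,:2]*1000).astype('f')))
plan((.549,-.363,.0225),2.5)
```

```text
t 18.75 grasp at [ 0.5483 -0.3634  0.1033] jaw 2.4 | dp [0.0001 0.001  0.0808] roll -0.1
cards 375 ((549.9185180664062, -368.88018798828125), (57.69073486328125, 73.05118560791016), 2.8599092960357666)
t 18.8 grasp at [ 0.5489 -0.3641  0.1055] jaw 2.4 | dp [0.0011 0.0001 0.083 ] roll -0.1
```

>>> step_arm:
  moves:
    - {"dp":[0,0,0.03],"roll":0}
    - {"dp":[0,0,0.055],"roll":0}
    - {"dp":[0,0,0.072],"roll":0}
    - {"dp":[0,0,0.078],"roll":0}
    - {"dp":[0,0,0.08],"roll":0}
    - {"dp":[0,0,0.08],"roll":0}

```text
time: 19.3
tool_pos: [0.5491, -0.3647, 0.1935]
orientation: [0.001, 0.692, 0.722, 0.0]
wrist_force: [-0.0, 0.7, 0.6]
gripper_width: 0.085
```

>>> step_arm:
  moves:
    - {"dp":[0,0,0],"roll":0}
    - {"dp":[0,0,0],"roll":0}
    - {"dp":[0,0,0],"roll":0}
    - {"dp":[0,0,0],"roll":0}
    - {"dp":[0,0,0],"roll":0}
    - {"dp":[0,0,0],"roll":0}
  grip: 0.0
  newtons: 20

```text
time: 19.8
tool_pos: [0.5487, -0.3643, 0.1924]
orientation: [0.001, 0.692, 0.722, 0.0]
wrist_force: [0.6, 0.3, 3.8]
gripper_width: 0.056
```

>>> step_arm:
  moves:
    - {"dp":[0,0,-0.03],"roll":0}
    - {"dp":[0,0,-0.07],"roll":0}
    - {"dp":[0,0,-0.11],"roll":0}
    - {"dp":[0,0,-0.15],"roll":0}
    - {"dp":[0,0,-0.17],"roll":0}
    - {"dp":[0,0,-0.17],"roll":0}
    - {"dp":[0,0,-0.17],"roll":0}

```text
time: 20.38
tool_pos: [0.5484, -0.3642, 0.3629]
orientation: [0.001, 0.692, 0.722, -0.0]
wrist_force: [-0.8, 0.7, -1.7]
gripper_width: 0.0556
```

Run:
```python
from h import *
plan((.546,.101,.19),6)
I,D=optics.get_image('top'); C=cloud('top',D)
m=(C[...,2]>0.12)&(C[...,2]<.16)&(C[...,0]>.44)&(C[...,0]<.66)&(C[...,1]>-.02)&(C[...,1]<.22)
P=C[m]; print('rim',cv2.minAreaRect((P[:,:2]*1000).astype('f')),np.median(P[:,2]))
m=(abs(C[...,0]-.546)<.03)&(abs(C[...,1]-.101)<.03); print('floor z',np.median(C[m][:,2]))
plan((.546,.101,.19),6)
```

```text
t 20.38 grasp at [ 0.5484 -0.3642  0.1959] jaw 2.4 | dp [0.4649 0.0172 0.005 ] roll -3.6
rim ((546.2645263671875, 101.26673126220703), (153.00880432128906, 173.27476501464844), 5.170626163482666) 0.13955155108760364
floor z 0.07453769402929096
t 20.43 grasp at [ 0.5481 -0.3639  0.1938] jaw 2.4 | dp [0.4646 0.0175 0.0042] roll -3.6
```

>>> step_arm:
  moves:
    - {"dp":[0.02,0.001,0],"roll":0}
    - {"dp":[0.06,0.002,0],"roll":-1}
    - {"dp":[0.1,0.004,0],"roll":-2}
    - {"dp":[0.14,0.006,0],"roll":-3}
    - {"dp":[0.18,0.007,0],"roll":-3.6}
    - {"dp":[0.22,0.008,0],"roll":-3.6}
    - {"dp":[0.26,0.01,0],"roll":-3.6}
    - {"dp":[0.3,0.011,0],"roll":-3.6}
    - {"dp":[0.34,0.013,0],"roll":-3.6}
    - {"dp":[0.38,0.014,0],"roll":-3.6}

```text
time: 21.27
tool_pos: [0.5453, 0.018, 0.3589]
orientation: [-0.002, 0.669, 0.743, -0.001]
wrist_force: [1.1, -0.2, -1.2]
gripper_width: 0.0557
```

>>> step_arm:
  moves:
    - {"dp":[0.04,0.0015,0],"roll":0}
    - {"dp":[0.07,0.003,0],"roll":0}
    - {"dp":[0.085,0.0035,0],"roll":0}
    - {"dp":[0.085,0.0035,0],"roll":0}
    - {"dp":[0.085,0.0035,0],"roll":0}
    - {"dp":[0.085,0.0035,0],"roll":0}

```text
time: 21.77
tool_pos: [0.5408, 0.1003, 0.3601]
orientation: [-0.001, 0.669, 0.743, -0.001]
wrist_force: [0.6, -0.1, -1.3]
gripper_width: 0.0558
```

Run:
```python
from h import *
plan((.546,.101,.1005),6)
print(st()[0]['gripper_width'],st()[0]['wrist_force'])
```

```text
t 21.77 grasp at [0.5408 0.1003 0.1931] jaw 6.0 | dp [0.0002 0.0056 0.0926] roll 0.0
0.05582065412158206 [ 0.59509346 -0.13779095 -1.3352669 ]
```

>>> step_arm:
  moves:
    - {"dp":[0,0.005,0.0],"roll":0}
    - {"dp":[0,0.005,0.02],"roll":0}
    - {"dp":[0,0.005,0.045],"roll":0}
    - {"dp":[0,0.005,0.065],"roll":0}
    - {"dp":[0,0.005,0.077],"roll":0}
    - {"dp":[0,0.005,0.083],"roll":0}
    - {"dp":[0,0.005,0.087],"roll":0}
    - {"dp":[0,0.005,0.087],"roll":0}
    - {"dp":[0,0.005,0.087],"roll":0}

```text
time: 22.52
tool_pos: [0.5465, 0.101, 0.2753]
orientation: [0.0, 0.669, 0.743, 0.0]
wrist_force: [0.4, 0.9, -0.9]
gripper_width: 0.0558
```

```bash
python3 -c "
from h import *
plan((.546,.101,.1045),6)"
```

```text
t 22.52 grasp at [0.5465 0.101  0.1083] jaw 6.0 | dp [ 0.     -0.0005  0.0038] roll -0.0
```

>>> step_arm:
  moves:
    - {"dp":[0,0,0.002],"roll":0}
    - {"dp":[0,0,0.004],"roll":0}
    - {"dp":[0,0,0.005],"roll":0}
    - {"dp":[0,0,0.005],"roll":0}

```text
time: 22.85
tool_pos: [0.5459, 0.1016, 0.2698]
orientation: [0.0, 0.669, 0.743, 0.0]
wrist_force: [-0.6, -0.1, -0.9]
gripper_width: 0.0558
```

>>> step_arm:
  moves:
    - {"dp":[0,0,0],"roll":0}
    - {"dp":[0,0,0],"roll":0}
    - {"dp":[0,0,0],"roll":0}
    - {"dp":[0,0,0],"roll":0}
    - {"dp":[0,0,0],"roll":0}
  grip: 0.075

```text
time: 23.27
tool_pos: [0.546, 0.1015, 0.2699]
orientation: [0.0, 0.669, 0.743, 0.0]
wrist_force: [-0.2, -0.3, 1.0]
gripper_width: 0.0749
```

>>> step_arm:
  moves:
    - {"dp":[0,0,-0.02],"roll":0}
    - {"dp":[0,0,-0.05],"roll":0}
    - {"dp":[0,0,-0.08],"roll":0}
    - {"dp":[0,0,-0.12],"roll":0}
    - {"dp":[0.04,0,-0.14],"roll":0}
    - {"dp":[0.08,0,-0.14],"roll":0}
    - {"dp":[0.12,0,-0.14],"roll":0}
    - {"dp":[0.16,0,-0.14],"roll":0}
    - {"dp":[0.2,0,-0.14],"roll":0}
    - {"dp":[0.22,0,-0.14],"roll":0}

```text
time: 24.1
tool_pos: [0.5217, 0.3242, 0.4099]
orientation: [-0.001, 0.668, 0.744, 0.001]
wrist_force: [0.2, 0.3, -0.1]
gripper_width: 0.0749
```

```bash
python3 dial.py
python3 - <<'E'
from h import *
I,D=optics.get_image('top'); C=cloud('top',D)
m=(C[...,2]>0.12)&(C[...,2]<.16)&(C[...,0]>.44)&(C[...,0]<.66)&(C[...,1]>-.02)&(C[...,1]<.22)
P=C[m]; print('rim',cv2.minAreaRect((P[:,:2]*1000).astype('f')),np.median(P[:,2]))
m=(C[...,2]>.088)&(C[...,2]<.115)&(abs(C[...,0]-.546)<.06)&(abs(C[...,1]-.101)<.065); P=C[m]; A=np.c_[P[:,:2],np.ones(len(P))]; print('cards',cv2.minAreaRect((P[:,:2]*1000).astype('f')),'fit',np.linalg.lstsq(A,P[:,2],rcond=None)[0][:2],np.median(P[:,2]))
m=(C[...,2]>0.025)&(C[...,2]<.08)&(abs(C[...,0]-.375)<.06)&(abs(C[...,1]-.04)<.11); P=C[m]
print('stapler',cv2.minAreaRect((P[:,:2]*1000).astype('f')),P[:,2].max())
cv2.imwrite('pics/end.png',cv2.resize(I[150:340,100:430],None,fx=2.4,fy=2.4,interpolation=cv2.INTER_CUBIC))
E
```

```text
post 20 [ 0.50594513 -0.07277881  0.09307811] 0.06457333745533254 bezel from post 58.94998734799475
needle (124.1, 148) wedge (59.7, 58)
needle (125.6, 146) wedge (60.4, 56)
needle (122.4, 149) wedge (58.9, 61)
needle (123.1, 148) wedge (60.2, 63)
needle (124.9, 148) wedge (59.1, 56)
time 24.3
rim ((546.6707763671875, 101.38571166992188), (153.7529754638672, 173.46278381347656), 5.405624866485596) 0.13547390642994836
cards ((545.0381469726562, 102.67375183105469), (57.09473419189453, 87.7238540649414), 5.638769149780273) fit [-0.02798928 -0.03388212] 0.09695342690905931
stapler ((375.3229064941406, 38.23784255981445), (136.3179168701172, 29.085372924804688), 88.80744934082031) 0.061708534670124035
```

View pics/end.png

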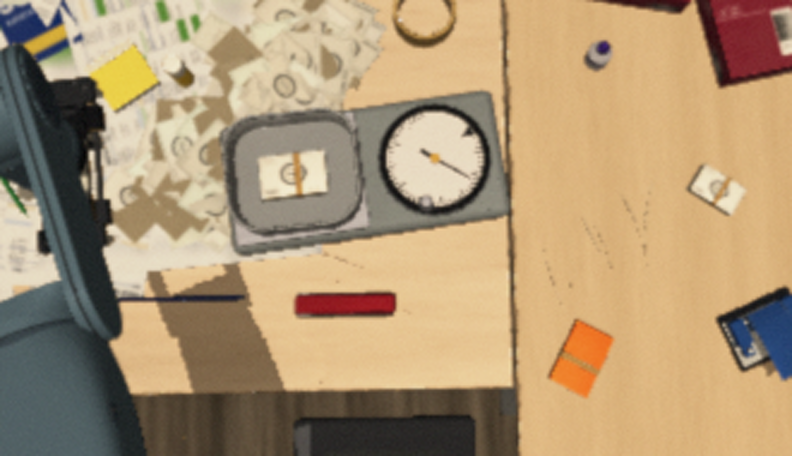

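```bash
python3 -c "
from plant import hand_in
print(hand_in())"
```

```text
the job is handed in; nothing more can be done
None
```

The card pack is weighed and the job is handed in at about 24 s of the 72 s allowed. The hand-in gave no verdict, so these are my own last camera checks:

- **Stapler:** it stands upright on the desk in front of the scale, about 7 cm clear of it.
- **Tub:** its rim centre is within about 3 mm of the pan's centre. It sits about 2° off square with the pan.
- **Taring:** with only the tub on the pan, the needle read about 61° and the zero wedge about 59–60°. That puts them roughly 1–2 mm apart, against the 6 mm allowed. After the cards went in, the wedge still read 59.7°.
- **Cards:** the larger white pack lies flat in the tub, about 2 mm from its centre. A plane fit to its top showed about 2–3° of slope, which is probably depth noise and is inside the 0.15 rad limit.
- **Reading:** the needle is about 64.4° past the wedge, a 58.6 mm gap between tips. The 108 g should give about 64.8°, so this agrees.
- **Bystanders:** I never touched them. The yellow pad, glue stick, ink bottle and tape roll look unmoved in the last picture, but I did not measure them.

**Problem along the way:** on the first lowering, the tub pressed the pan down with about 4 N. I raised it until the load was off before letting go. Nothing else failed or disagreed.

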